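# Hang the rinsed vial basket to drain, using the lifting hook

### The arm

A 6-joint arm with a two-finger parallel gripper is mounted at the origin on a cart in front of the work surface, level with it; the furniture and walls round the work are solid. World frame = base frame: x ahead of the robot, y to its left, z up, the work surface at z = 0. Lengths are in m, angles in rad, forces in N, time in s.
With the tool pointing down it reaches from about 0.375 to 0.975 m from the base axis. Payload 3.8 kg.
Tool frame: the origin (TCP) lies on the front face of the gripper's body, between the roots of the fingers; the fingertips stand 64 mm ahead of it and the grasp point (between the pads) lies 45 mm ahead of it; z points along the fingers, x is the direction in which the jaws open and shut, and the axes are right-handed (so a half turn about z gives the same grasp; the last joint's range is limited). The gripper opens to 88 mm and grips with 3 to 60 N. Pads are 18 mm wide; open, the fingers measure 123 mm over their backs; the gripper's body (75 mm by 187 mm) begins 45 mm behind the grasp point.
Start: joints at [-1.241, 0.264, 1.604, -0, 1.274, -0.037], TCP at [0.242, -0.63, 0.303] pointing down, gripper open.
Joint ranges: [-2.63, 2.63], [-0.94, 2.18], [0.31, 2.57], [-1.31, 4.45], [0, 2.66], [-2.55, 2.55]. Speed limits (rad/s): [2.57, 2.57, 3.14, 3.14, 3.14, 3.14].

### API

Orientations are given as a rotation vector (axis times angle).
In Python, from bench import get_obs, read_camera, camera_model, finish_job gives the robot as it stands.
- The arm moves only by the tool move_arm, never from a script. Its argument "steps" is a list of rows, each an object of numbers: "dx", "dy", "dz": the shift along the tool's x, y, z in cm; "rx", "ry", "rz": the turn, a rotation vector about the tool's x, y, z in degrees; "hand": the closure, from 0 (fully open) to 1 (shut). In form: [{"dx": .., "dy": .., "dz": .., "rx": .., "ry": .., "rz": .., "hand": ..}, ...]. A call has 1 to 10 rows; each row is the pose to reach, as a shift and turn from the pose commanded when the call began, along the tool's axes at that moment; what a row does not reach only later rows make up. A row lasts 1/10 s, in which the tool goes at most 50 mm and 8.59 degrees, less where a joint would pass 70% of its speed; a pose out of reach is approached as far as the arm can. A call with a gripper value outside its range is refused whole. The fingers move at their own pace and stop on an object; "grip_force" is the grip in N (left out, the last holds). Time passes only in rows, so rows that repeat a pose let the fingers close. It gives the time, the measured TCP pose, the force and the opening at its end, in the units of the state.
- get_obs(): the state, without advancing time (a new reading comes with each control period).
- read_camera(name): name is "scene" or "side" or "wrist"; returns (picture, depth): 420x560x3 uint8, red, green, blue; 420x560 float32, m along the optical axis (not along the pixel's ray), 0 where there is no reading.
- camera_model(name): a dict with "fx", "fy", "cx", "cy" (pixels), "R" (3x3) and "t" (3): a world point X has camera coordinates R X + t. Camera axes: x right, y down, z forward; pixel columns grow to the right and rows downward; lengths in m; the calibration is good to about 2 mm. A picture is of the moment at which its call begins: read the wrist's pose just before it. camera_model takes no time and is no camera call; for the wrist camera it gives the pose at the moment of the call.
- finish_job(): hands the job in, once; it reports no verdict.
The state is a dict: "clock": time; "q": joint angles; "qvel": joint speeds; "tau": joint torques, N m; "ee_pos": TCP position; "tcp_rot": TCP orientation; "contact_force": force on the tool from outside, world axes, zero at the start; "torque": the same for the moment, N m; "finger_gap": finger opening in m.
Only numpy, scipy, OpenCV 4.12 (cv2) and the standard library are available. Lean on these libraries where they do the work, as an engineer would, in place of code of your own. Each camera call takes 0.05 s, during which the arm holds its last target. There are 200 camera calls.

### The job

The wire basket of rinsed vials has to drain, and the gripper itself must not touch it. Take the blue-handled lifting hook from its rest, carry the basket with it by the bail, and hang the basket over the drip tray with its bail lying in the dips of both prongs of the drain stand. Then put the lifting hook back in its rest, and leave the other bottles and glassware on the bench where they are.

Things in the scene. Friction and masses are not known exactly. Their poses are not given: they have to be found in the camera images.
- basket: Open wire basket, 100 (x) x 132 (y) x 65 mm, holding eight inverted amber vials (to 82 mm height); 0.35 kg, loose. Origin: centre of its underside, z up. A fixed upright bail of 6 mm wire stands in its plane x = 0: uprights at y = +-67 mm, level shoulders from 24 to 57 mm either side of the middle with their underside at 125 mm, and a raised eye between them. Front and back are alike.
- bail_eye (a point): Middle of the wire of the bail's raised eye, a level piece 28 mm long in y, 141 mm above the basket's origin (underside at 138 mm); axes as the basket.
- lifting_hook: Lifting hook, 120 mm tall, 0.12 kg, starts upright in its rest. Origin: underside of the hook, below the middle of the grip; z up, x the way the hook opens. From the top: blue grip; collar plate 34 (x) x 46 (y) mm at 65 to 70 mm height; 7 mm stem cranked back to x = -11 mm; U of strip 16 mm wide (y).
- hook_seat (a point): Middle of the floor of the hook's U, where the bail wire lies: 5 mm above the lifting hook's origin, axes as the lifting hook. The back plate's inner face is at x = -9 mm; the tip plate runs from x = +9 to +13 mm and its top is 11 mm above this point. A bail enters over the tip plate from the +x side.
- grip (a point): Middle of the blue grip, 34 (x) x 24 (y) x 50 (z) mm, grasped across y: 100 mm above the lifting hook's origin (the grip spans 70 to 120 mm); axes as the lifting hook.
- drain_stand: Fixed steel stand: drip tray 160 (x) x 180 (y) x 18 mm, two uprights at x = +86 mm, and a hook of two parallel prongs of 8 mm bar at y = +-38 mm that run from the uprights towards -x, top at 172 mm height, dip to 168 mm at x = 0 and turn up to blue tips at x = -22 mm, top 183 mm. Origin: middle of the tray's underside; z up.
- prong_seat (a point): Midway between the dips of the two prongs, at the height of the dips' top (168 mm over the bench), where the bail's two shoulders lie; axes as the drain stand. The space between the prongs, 68 mm, is open to the lifting hook.
- hook_rest: Fixed rest of the lifting hook: grey foot 110 x 90 x 10 mm, column at x = +50 mm, level fork of two arms (14 mm wide, at y = +-17 mm, slot of 20 mm between) from the column to x = -25 mm. Origin: on the bench below the place of the lifting hook; z up. The slot is open to -x: the stem goes out and in that way, with the collar raised over the lips.
- fork (a point): Where the middle of the collar's underside rests on the fork, 88 mm over the bench (hook's origin 23 mm over the bench); axes as the rest. Lips 6 mm high stand across the arms, 43 mm apart inside, before and behind the collar.
- amber_bottle: Bystander: brown bottle with light blue cap, 60 mm across, 162 mm tall. Origin: centre of its underside.
- beaker: Bystander: beaker, 74 mm across, 88 mm tall. Origin: centre of its underside.
- blue_cap_bottle: Bystander: white bottle with light blue cap, 68 mm across, 152 mm tall. Origin: centre of its underside.
- waste_jar: Bystander: wide jar with white lid, 73 mm across, 77 mm tall. Origin: centre of its underside.
- flask: Bystander: small long-necked glass flask, 41 mm across, 175 mm tall. Origin: centre of its underside.
There are look-alikes about, which are no part of the job. Leave any pink look-alike of the lifting_hook alone.

How it is judged:
On the way, in this order (a step that is already met when the one before it is completed fails the run):
1. the basket hangs on the lifting hook by its bail, clear of the bench (its underside more than 20 mm up) (height (world z) of basket above 0.02 m and contact force between lifting_hook and basket above 1 N and distance between bail_eye and hook_seat below 0.02 m), for 0.2 s.
2. the basket hangs by its bail on the drain stand and the lifting hook has let go of it (contact force between drain_stand and basket above 1.2 N and contact force between lifting_hook and basket below 0.1 N and z of basket in the frame of drain_stand above 0.034 m and distance between bail_eye and hook_seat above 0.03 m), for 0.2 s.
At the end, for the whole second after the job is handed in: The basket hangs still and upright (0.15 rad) on both prongs: bail eye within 22 mm of their middle, 13 mm fore and aft, square within 0.2 rad, underside 36 to 50 mm up. The lifting hook hangs upright (0.12 rad) in its rest: collar within 15 mm of the middle, height within 4 mm (z of basket in the frame of drain_stand between 0.036 and 0.05 m and horizontal distance between bail_eye and prong_seat below 0.022 m and x of bail_eye in the frame of prong_seat between -0.013 and 0.013 m and angle between the y axis of basket and the y axis of drain_stand, either way round below 0.2 rad and angle between basket's own z axis and vertical below 0.15 rad and contact force between drain_stand and basket above 1.2 N and linear speed of each of basket, lifting_hook below 0.05 m/s and horizontal distance between lifting_hook and fork below 0.015 m and height (world z) of lifting_hook between 0.019 and 0.027 m and angle between lifting_hook's own z axis and vertical below 0.12 rad); the robot touches nothing.
It fails at once if the robot itself touches the basket (contact force between any of the fingers, the arm and basket above 1 N).
It fails at once if the basket is tipped by more than 0.6 rad (angle between basket's own z axis and vertical above 0.6 rad).
It fails at once if a bystander is moved by more than 20 mm (distance of any of amber_bottle, beaker, blue_cap_bottle, waste_jar, flask from where it was at the start of the episode above 0.02 m).
It also fails if it takes over 72 s, if anything falls off the work surface, if the arm or the gripper's body presses on something with over 40 N, if the wrist force passes 120 N, or if a joint passes its speed limit or range.

## Working session

There is one attempt and no reset: what is moved stays moved. The work goes in short steps, Python scripts to look and compute and a tool call to move; the robot and the scene stay as the last step left them, time stands still between calls to the robot, and variables do not carry over. Pictures are saved under pics/ and viewed, about 8 in all and at most 12, crops included, and the job is handed in when it is done.

Besides the shell and the picture viewer there is one more tool, called after "Emit:" in YAML: its name, and indented under it one key for each argument. move_arm: Moves the arm, as the interface text tells. Its arguments: {"type":"object","properties":{"steps":{"type":"array","items":{"type":"object","properties":{"dx":{"type":"number"},"dy":{"type":"number"},"dz":{"type":"number"},"rx":{"type":"number"},"ry":{"type":"number"},"rz":{"type":"number"},"hand":{"type":"number"}}}},"grip_force":{"type":"number"}},"required":["steps"]}

```bash
ls; mkdir -p pics; python3 - <<'E'
from bench import *
import cv2,numpy as np
for n in("scene","side"):
    p,d=read_camera(n);cv2.imwrite(f"pics/{n}0.png",p[:,:,::-1]);np.savez(f"{n}0.npz",p=p,d=d,**{k:np.array(v) for k,v in camera_model(n).items()})
    m=camera_model(n);R=np.array(m["R"]);print(n,-R.T@np.array(m["t"]),R.round(3).tolist(),m["fx"],(d>0).mean())
print(get_obs())
E
```

```text
pics
scene [-0.16683573  0.84761046  0.74344449] [[-0.746, -0.666, 0.016], [-0.339, 0.36, -0.869], [0.573, -0.654, -0.494]] 380.72722737467427 0.9960544217687075
side [-0.14312147  1.12885454  0.98339538] [[-0.851, -0.524, -0.001], [-0.288, 0.469, -0.835], [0.438, -0.71, -0.551]] 409.7677872995258 0.9956930272108844
{'clock': 0.1, 'q': array([-1.24092727e+00,  2.64669567e-01,  1.60524342e+00, -4.55304781e-06,
        1.27372118e+00, -3.69037015e-02]), 'qvel': array([ 0.00076936, -0.00217337, -0.00217727, -0.00141491, -0.00024796,
       -0.00138583]), 'tau': array([ 6.73609684e-04, -5.03618467e+01, -3.58069682e+01,  7.30886590e-02,
        2.33575806e-02, -5.91560593e-05]), 'ee_pos': array([ 0.24188332, -0.62961184,  0.30151472]), 'tcp_rot': array([-2.58829422e+00,  1.77839958e+00,  2.57731473e-03]), 'contact_force': array([ 0.25049543, -0.012352  , -0.60723698]), 'torque': array([-0.0025028 , -0.01089524, -0.01661895]), 'finger_gap': 0.08804243412015066}
```

View pics/scene0.png

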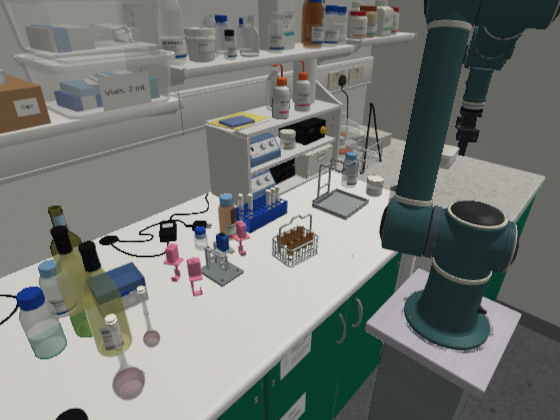

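View pics/side0.png

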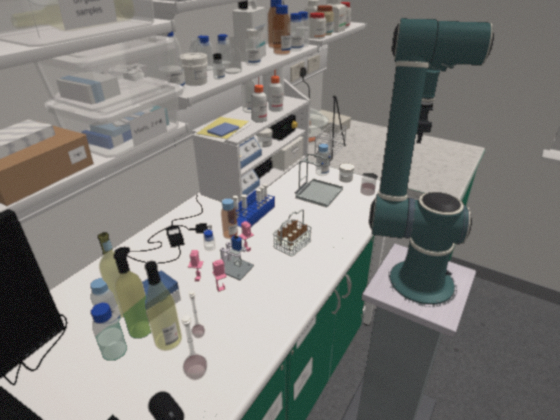

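Scene view: the blue-gripped hook is at (222,242) in its grey rest, foot at (222,268). Pink look-alikes are at (173,255), (194,272) and (241,232). The basket is at (296,243) and the drain stand at (340,200). In the side view the hook is at (236,245) and the basket at (292,235). Next I'll confirm the hook in one enlarged crop and measure.

```bash
cat > h.py <<'E'
import numpy as np,cv2
def cloud(p,d,m):
    v,u=np.mgrid[:d.shape[0],:d.shape[1]]
    c=np.stack([(u-m["cx"])/m["fx"]*d,(v-m["cy"])/m["fy"]*d,d],-1)
    W=(c-np.array(m["t"]))@np.array(m["R"]); W[d<=0]=np.nan
    return W
def hsv(p): return cv2.cvtColor(p,cv2.COLOR_RGB2HSV)
E
python3 - <<'E'
from h import *
I=[]
for n,(x0,y0) in (("scene",(160,155)),("side",(180,150))):
    f=np.load(n+"0.npz");p,d=f["p"],f["d"];W=cloud(p,d,f);H=hsv(p)
    x1,y1=x0+230,y0+145
    I.append(cv2.resize(p[y0:y1,x0:x1,::-1],None,fx=3.4 if 0 else 3.3,fy=2.0*1.65,interpolation=cv2.INTER_CUBIC))
    blue=((H[...,0]>100)&(H[...,0]<125)&(H[...,1]>120)).astype(np.uint8)
    k,L,S,C=cv2.connectedComponentsWithStats(blue)
    for i in range(1,k):
        if S[i,4]>15 and x0<C[i][0]<x1 and y0<C[i][1]<y1:
            q=W[L==i];print(n,"blue",C[i].round(),S[i,4],np.nanmedian(q,0).round(3),np.nanmin(q,0).round(3),np.nanmax(q,0).round(3))
    b=W[...,2];print("z median",np.nanmedian(b[250:300,250:350]))
cv2.imwrite("pics/c1.png",I[0]);cv2.imwrite("pics/c2.png",I[1])
E
```

```text
scene blue [261. 213.] 937 [ 0.682 -0.019  0.037] [ 0.673 -0.198 -0.002] [0.785 0.069 0.062]
scene blue [199. 230.] 85 [0.729 0.242 0.075] [0.714 0.194 0.005] [0.833 0.256 0.08 ]
scene blue [222. 242.] 172 [0.559 0.286 0.124] [0.551 0.269 0.094] [0.584 0.291 0.146]
z median 0.000412377922757973
side blue [253. 210.] 538 [ 0.708 -0.02   0.035] [ 0.673 -0.13  -0.005] [0.784 0.073 0.063]
side blue [208. 233.] 46 [0.729 0.247 0.075] [0.717 0.229 0.064] [0.75  0.259 0.08 ]
side blue [236. 243.] 87 [0.562 0.29  0.128] [0.552 0.275 0.102] [0.578 0.296 0.147]
z median -0.0010196610196766028
```

View pics/c1.png

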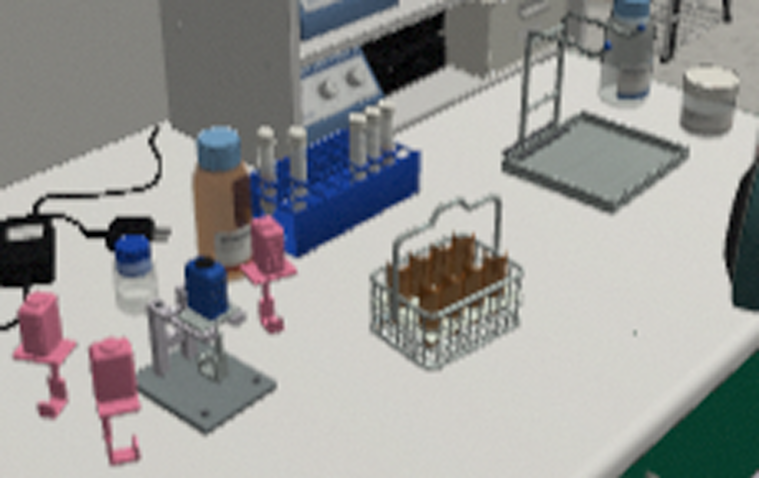

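The crop confirms the blue-gripped hook at crop (207,287), i.e. scene (222,242), hanging in the grey rest. The three pink ones stand loose at crop (40,350), (113,400) and (268,275) and are left alone. Next: the axes of rest, basket and stand.

```bash
python3 - <<'E'
from h import *
A={n:np.load(n+"0.npz") for n in("scene","side")}
def rect(q): 
    (c,s,a)=cv2.minAreaRect((q[:,:2]*1000).astype(np.float32)); return np.round(c,1),np.round(s,1),round(a,1)
for n,f in A.items():
    W=cloud(f["p"],f["d"],f);P=W[np.isfinite(W).all(-1)]
    H=hsv(f["p"])[np.isfinite(W).all(-1)]
    def box(x0,x1,y0,y1,z0,z1): return (P[:,0]>x0)&(P[:,0]<x1)&(P[:,1]>y0)&(P[:,1]<y1)&(P[:,2]>z0)&(P[:,2]<z1)
    q=P[box(.46,.65,.2,.38,.006,.013)];print(n,"foot",len(q),rect(q))
    q=P[box(.46,.65,.2,.38,.03,.11)&(H[:,1]<80)];
    Q=q[q[:,2]<.075];print(" col low",np.median(Q,0).round(3),Q[::max(1,len(Q)//25)].round(3).tolist())
    # basket amber
    am=(H[:,0]<20)&(H[:,1]>120)&(H[:,2]<170)&box(.4,.65,-.1,.25,.03,.1)
    q=P[am];print(" amber",len(q),rect(q),q[:,2].max())
    c=q.mean(0)
    q=P[box(c[0]-.12,c[0]+.12,c[1]-.12,c[1]+.12,.095,.16)&(H[:,1]<80)];print(" bail",len(q),rect(q),q[:,2].max().round(3));
    t=q[q[:,2]>.128];print("  eye",len(t),t.round(3).tolist())
    q=P[box(.4,.8,-.5,-.1,.006,.03)&(H[:,1]<90)];print(" tray",len(q),rect(q))
    q=P[box(.4,.8,-.5,-.1,.07,.2)&(H[:,1]<80)];print(" upr",len(q),rect(q),q[::max(1,len(q)//30)].round(3).tolist())
    tip=(H[:,0]>100)&(H[:,0]<128)&(H[:,1]>110)&box(.4,.8,-.5,-.1,.15,.2);print(" tips",P[tip].round(3).tolist())
E
```

```text
scene foot 550 (array([584.1, 307.5]), array([111.5, 146.7]), 2.8)
 col low [0.616 0.284 0.047] [[0.623, 0.269, 0.073], [0.616, 0.267, 0.068], [0.617, 0.304, 0.072], [0.615, 0.303, 0.069], [0.617, 0.298, 0.062], [0.623, 0.305, 0.059], [0.622, 0.284, 0.047], [0.617, 0.302, 0.056], [0.622, 0.277, 0.04], [0.619, 0.305, 0.053], [0.62, 0.283, 0.041], [0.618, 0.261, 0.03], [0.621, 0.303, 0.047], [0.618, 0.284, 0.038], [0.559, 0.277, 0.065], [0.615, 0.294, 0.042], [0.621, 0.305, 0.041], [0.562, 0.278, 0.056], [0.614, 0.299, 0.038], [0.557, 0.272, 0.052], [0.581, 0.276, 0.037], [0.618, 0.304, 0.031], [0.56, 0.285, 0.05], [0.581, 0.28, 0.033], [0.58, 0.285, 0.032], [0.578, 0.287, 0.03], [0.555, 0.282, 0.036]]
 amber 406 (array([477.4,  56.5]), array([97.1, 65.7]), 80.6) 0.08430255742328087
 bail 103 (array([482.5,  51.1]), array([138.4,   8.7]), 82.6) 0.145
  eye 61 [[0.476, -0.007, 0.132], [0.483, 0.036, 0.143], [0.478, 0.001, 0.131], [0.477, -0.003, 0.129], [0.474, -0.004, 0.13], [0.473, -0.009, 0.128], [0.484, 0.049, 0.145], [0.482, 0.047, 0.145], [0.483, 0.04, 0.141], [0.48, 0.039, 0.142]
[... 4135 characters left out ...]
 [0.791, -0.494, 0.092], [0.789, -0.491, 0.089], [0.672, -0.493, 0.112], [0.635, -0.359, 0.171], [0.622, -0.489, 0.12], [0.646, -0.485, 0.111], [0.592, -0.364, 0.17], [0.652, -0.476, 0.102], [0.649, -0.348, 0.152], [0.554, -0.368, 0.168], [0.575, -0.372, 0.156], [0.646, -0.475, 0.088], [0.631, -0.278, 0.172], [0.628, -0.484, 0.084], [0.606, -0.288, 0.169], [0.612, -0.496, 0.077], [0.644, -0.473, 0.073], [0.55, -0.293, 0.172], [0.549, -0.291, 0.169], [0.646, -0.279, 0.138], [0.538, -0.475, 0.075], [0.52, -0.479, 0.073], [0.512, -0.473, 0.072], [0.65, -0.355, 0.072], [0.648, -0.286, 0.094], [0.646, -0.283, 0.086], [0.726, -0.113, 0.109], [0.707, -0.107, 0.103], [0.717, -0.106, 0.076]]
 tips []
```

```bash
cat >> h.py <<'E'
from scipy.spatial.transform import Rotation as Ro
def goto(pos,yaw_deg,pose=None):
    "shift in tool cm and rz deg for the TCP to stand at pos pointing straight down, tool x at yaw"
    from bench import get_obs
    if pose is None: o=get_obs(); pose=(o["ee_pos"],o["tcp_rot"])
    R0=Ro.from_rotvec(pose[1]); y=np.radians(yaw_deg)
    X=np.array([np.cos(y),np.sin(y),0]);Z=np.array([0,0,-1.]);R1=Ro.from_matrix(np.c_[X,np.cross(Z,X),Z])
    print("d cm",(100*R0.inv().apply(np.array(pos)-pose[0])).round(2),"r deg",np.degrees((R0.inv()*R1).as_rotvec()).round(2))
E
python3 - <<'E'
from h import *
def line(q,t): 
    a,b=np.polyfit(q[:,1-t] if t else q[:,0],q[:,t] if t else q[:,1],1); return a
for n in("scene","side"):
    f=np.load(n+"0.npz");W=cloud(f["p"],f["d"],f);k=np.isfinite(W).all(-1);P=W[k];H=hsv(f["p"])[k]
    def box(x0,x1,y0,y1,z0,z1): return P[(P[:,0]>x0)&(P[:,0]<x1)&(P[:,1]>y0)&(P[:,1]<y1)&(P[:,2]>z0)&(P[:,2]<z1)]
    for nm,y0,y1 in(("prong-",-.385,-.345),("prong+",-.31,-.27)):
        q=box(.52,.66,y0,y1,.155,.19);s=np.polyfit(q[:,0]-.562,q[:,1],1);print(n,nm,len(q),"slope deg",np.degrees(np.arctan(s[0])).round(1),"y at x.562",s[1].round(4))
        q=box(.62,.67,y0-.01,y1+.01,.03,.15);print("  upright",q.mean(0).round(4),len(q))
    q=box(.605,.632,.25,.32,.02,.08);s=np.polyfit(q[:,1]-.283,q[:,0],1);print(" col slope",np.degrees(np.arctan(s[0])).round(1),s[1].round(4),q[:,1].min(),q[:,1].max())
    q=box(.45,.66,.21,.36,.004,.014)
    (c,s,a)=cv2.minAreaRect((q[:,:2]*1000).astype(np.float32))
    d=np.percentile(q,[1,99],axis=0).round(3);print(" foot ext",d.tolist())
    q=box(.5,.62,.24,.33,.084,.096);print(" arms/collar",len(q),np.percentile(q,[3,50,97],axis=0).round(3).tolist())
    q=box(.52,.6,.25,.32,.143,.15);print(" grip top",len(q),np.percentile(q,[3,50,97],axis=0).round(3).tolist())
    pk=(H[:,0]>160)&(H[:,1]>60)&(P[:,2]>.03)&(P[:,2]<.2)&(P[:,0]<.9)&(P[:,0]>.3)
    Q=P[pk]; lab=[]
    for p in Q:
        for g in lab:
            if np.hypot(*(p[:2]-g[0][:2]))<.045: g.append(p);break
        else: lab.append([p])
    for g in lab:
        if len(g)>25: g=np.array(g);print(" pink",len(g),np.median(g,0).round(3),g[:,2].max().round(3))
E
```

```text
scene prong- 59 slope deg 3.3 y at x.562 -0.3691
  upright [ 0.6511 -0.3638  0.0856] 52
scene prong+ 61 slope deg 1.4 y at x.562 -0.2924
  upright [ 0.6488 -0.2919  0.0906] 56
 col slope -1.2 0.6182 0.2576146181970996 0.30570596745790024
 foot ext [[0.529, 0.235, 0.004], [0.636, 0.326, 0.013]]
 arms/collar 162 [[0.544, 0.256, 0.085], [0.565, 0.294, 0.091], [0.617, 0.304, 0.095]]
 grip top 33 [[0.556, 0.268, 0.143], [0.566, 0.278, 0.145], [0.581, 0.286, 0.148]]
 pink 212 [0.6   0.178 0.09 ] 0.126
 pink 274 [0.651 0.397 0.092] 0.124
 pink 296 [0.552 0.394 0.093] 0.125
side prong- 46 slope deg 1.7 y at x.562 -0.3654
  upright [ 0.6519 -0.3606  0.085 ] 44
side prong+ 49 slope deg 2.5 y at x.562 -0.2898
  upright [ 0.6493 -0.2888  0.0865] 45
 col slope -1.1 0.6187 0.2611226552793008 0.31045135083426495
 foot ext [[0.471, 0.237, 0.004], [0.629, 0.329, 0.013]]
 arms/collar 118 [[0.546, 0.26, 0.085], [0.573, 0.298, 0.09], [0.618, 0.308, 0.095]]
 grip top 17 [[0.563, 0.278, 0.143], [0.572, 0.283, 0.145], [0.583, 0.291, 0.147]]
 pink 142 [0.601 0.183 0.093] 0.124
 pink 173 [0.652 0.402 0.093] 0.125
 pink 190 [0.554 0.397 0.098] 0.124
```

Emit:
move_arm:
  steps:
    - {"dz":-3}
    - {"dz":-5}

```text
schema error: expected keys dx, dy, dz, rx, ry, rz, hand
```

```bash
python3 -c "
from h import *; goto([.5,.28,.33],-89)
from bench import camera_model,get_obs
import numpy as np
m=camera_model('wrist');R=np.array(m['R']);o=get_obs();print(Ro.from_rotvec(o['tcp_rot']).inv().apply(-R.T@m['t']-o['ee_pos']),Ro.from_rotvec(o['tcp_rot']).inv().apply(R[2]),m['fx'])"
```

```text
d cm [-75.66 -56.71  -2.69] r deg [2.000e-02 1.200e-01 2.001e+01]
[ 0.00021553 -0.07497944 -0.08224288] [-2.55548596e-04  2.87025345e-01  9.57922954e-01] 297.29666629685585
```

Emit:
move_arm:
  steps:
    - {"dx":-38,"dy":-28,"dz":-2.7,"rx":0,"ry":0,"rz":10,"hand":0}
    - {"dx":-38,"dy":-28,"dz":-2.7,"rx":0,"ry":0,"rz":10,"hand":0}
    - {"dx":-38,"dy":-28,"dz":-2.7,"rx":0,"ry":0,"rz":10,"hand":0}
    - {"dx":-38,"dy":-28,"dz":-2.7,"rx":0,"ry":0,"rz":10,"hand":0}
    - {"dx":-38,"dy":-28,"dz":-2.7,"rx":0,"ry":0,"rz":10,"hand":0}
    - {"dx":-38,"dy":-28,"dz":-2.7,"rx":0,"ry":0,"rz":10,"hand":0}
    - {"dx":-38,"dy":-28,"dz":-2.7,"rx":0,"ry":0,"rz":10,"hand":0}
    - {"dx":-38,"dy":-28,"dz":-2.7,"rx":0,"ry":0,"rz":10,"hand":0}
    - {"dx":-38,"dy":-28,"dz":-2.7,"rx":0,"ry":0,"rz":10,"hand":0}
    - {"dx":-38,"dy":-28,"dz":-2.7,"rx":0,"ry":0,"rz":10,"hand":0}

```text
clock: 1.1
ee_pos: [0.3672, -0.1717, 0.3297]
tcp_rot: [-2.426, 1.994, 0.0]
contact_force: [-0.4, -0.8, 0.1]
finger_gap: 0.0878
```

```bash
python3 -c "
from h import *; goto([.5,.28,.33],-89)"
```

```text
d cm [-4.175e+01 -2.177e+01  2.000e-02] r deg [-0.04  0.06 10.16]
```

Emit:
move_arm:
  steps:
    - {"dx":-41.75,"dy":-21.8,"dz":0,"rx":0,"ry":0,"rz":10,"hand":0}
    - {"dx":-41.75,"dy":-21.8,"dz":0,"rx":0,"ry":0,"rz":10,"hand":0}
    - {"dx":-41.75,"dy":-21.8,"dz":0,"rx":0,"ry":0,"rz":10,"hand":0}
    - {"dx":-41.75,"dy":-21.8,"dz":0,"rx":0,"ry":0,"rz":10,"hand":0}
    - {"dx":-41.75,"dy":-21.8,"dz":0,"rx":0,"ry":0,"rz":10,"hand":0}
    - {"dx":-41.75,"dy":-21.8,"dz":0,"rx":0,"ry":0,"rz":10,"hand":0}
    - {"dx":-41.75,"dy":-21.8,"dz":0,"rx":0,"ry":0,"rz":10,"hand":0}
    - {"dx":-41.75,"dy":-21.8,"dz":0,"rx":0,"ry":0,"rz":10,"hand":0}
    - {"dx":-41.75,"dy":-21.8,"dz":0,"rx":0,"ry":0,"rz":10,"hand":0}
    - {"dx":-41.75,"dy":-21.8,"dz":0,"rx":0,"ry":0,"rz":10,"hand":0}

```text
clock: 2.1
ee_pos: [0.5014, 0.2797, 0.329]
tcp_rot: [2.243, -2.199, -0.001]
contact_force: [0.7, 0.1, 0.6]
finger_gap: 0.0882
```

```bash
cat > w.py <<'E'
from h import *
from bench import *
def wrist(name):
    m=camera_model("wrist");p,d=read_camera("wrist");cv2.imwrite(f"pics/{name}.png",p[:,:,::-1])
    W=cloud(p,d,m);k=np.isfinite(W).all(-1);return p,d,W,W[k],hsv(p)[k]
def box(P,x0,x1,y0,y1,z0,z1): return (P[:,0]>x0)&(P[:,0]<x1)&(P[:,1]>y0)&(P[:,1]<y1)&(P[:,2]>z0)&(P[:,2]<z1)
def rect(q): c,s,a=cv2.minAreaRect((q[:,:2]*1000).astype(np.float32)); return np.round(c,1),np.round(s,1),round(a,1)
E
python3 - <<'E'
from w import *
p,d,W,P,H=wrist("w1")
bl=(H[:,0]>100)&(H[:,0]<128)&(H[:,1]>110)
q=P[bl&box(P,.5,.63,.24,.33,.14,.15)];print("grip top",len(q),rect(q),q[:,2].mean())
q=P[~bl&box(P,.5,.6,.24,.33,.085,.097)];print("collar/arms",len(q),rect(q))
q=P[box(P,.45,.68,.2,.36,.006,.013)];print("foot",len(q),rect(q))
o=get_obs();print(o["ee_pos"]);goto([.567,.28,.23],-89)
E
```

```text
grip top 651 (array([571.6, 279.8]), array([32.2, 21.9]), 1.8) 0.14273315676231388
collar/arms 1172 (array([574. , 281.1]), array([52.8, 49.4]), 1.0)
foot 3025 (array([587.7, 281.9]), array([109.6,  90.1]), 1.6)
[0.50229153 0.28257708 0.32881123]
d cm [ 0.43 -6.46  9.88] r deg [-0.01  0.19  0.2 ]
```

View pics/w1.png

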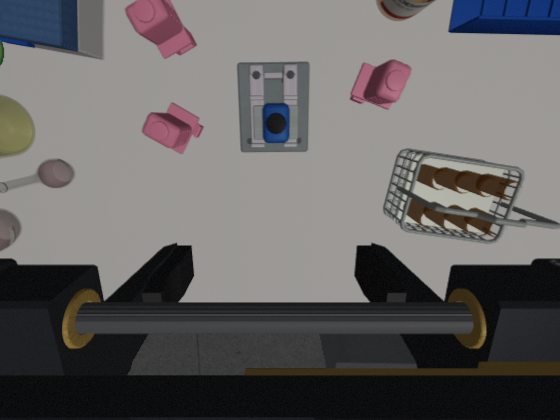

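The wrist view shows the blue grip at (276,122) in its fork, on the foot at (273,107). The pinks are clear of it at (170,128), (160,20) and (385,83), and the basket is at (455,195). The hook measures (0.571, 0.280), yaw 1.7°, and its top is at the expected 143 mm. I'll track the commanded pose to keep reading noise out.

```bash
cat > c.py <<'E'
from h import *
def down(yaw): 
    y=np.radians(yaw);X=np.array([np.cos(y),np.sin(y),0]);Z=np.array([0,0,-1.]);return Ro.from_matrix(np.c_[X,np.cross(Z,X),Z])
MOV=[(-38,-28,-2.7,10),(-41.75,-21.8,0,10)]   # commanded ends dx dy dz rz
def cmd(extra=()):
    p=np.array([.242,-.63,.303]);R=down(-68.98)
    for dx,dy,dz,rz in MOV+list(extra): p=p+R.apply([dx/100,dy/100,dz/100]);R=R*Ro.from_rotvec([0,0,np.radians(rz)])
    return p,R.as_rotvec()
E
python3 - <<'E'
from c import *
p=cmd();print(p); goto([.571,.280,.168],-88.3,p)
from w import *
f=cv2.imread("pics/w1.png")
E
```

```text
(array([0.50123821, 0.27661984, 0.33      ]), array([ 2.24112665, -2.20158028,  0.        ]))
d cm [-0.21 -6.98 16.2 ] r deg [-0.    0.   -0.68]
```

Emit:
move_arm:
  steps:
    - {"dx":-0.3,"dy":-7.0,"dz":1,"rx":0,"ry":0,"rz":-0.7,"hand":0}
    - {"dx":-0.3,"dy":-7.0,"dz":3,"rx":0,"ry":0,"rz":-0.7,"hand":0}
    - {"dx":-0.3,"dy":-7.0,"dz":7,"rx":0,"ry":0,"rz":-0.7,"hand":0}
    - {"dx":-0.3,"dy":-7.0,"dz":11,"rx":0,"ry":0,"rz":-0.7,"hand":0}
    - {"dx":-0.3,"dy":-7.0,"dz":14,"rx":0,"ry":0,"rz":-0.7,"hand":0}
    - {"dx":-0.3,"dy":-7.0,"dz":15.5,"rx":0,"ry":0,"rz":-0.7,"hand":0}
    - {"dx":-0.3,"dy":-7.0,"dz":16.2,"rx":0,"ry":0,"rz":-0.7,"hand":0}
    - {"dx":-0.3,"dy":-7.0,"dz":16.2,"rx":0,"ry":0,"rz":-0.7,"hand":0}

```text
clock: 2.95
ee_pos: [0.5712, 0.2806, 0.1675]
tcp_rot: [2.254, -2.187, -0.0]
contact_force: [-0.7, 0.5, 0.1]
finger_gap: 0.0882
```

```bash
sed -i 's/^MOV=\[/MOV=[/; s/(-41.75,-21.8,0,10)\]/(-41.75,-21.8,0,10),(-.3,-7,16.2,-.7)]/' c.py; python3 -c "
from c import *;print(cmd());from bench import *;o=get_obs();print(o['ee_pos'],o['tcp_rot'])
from w import *;p,d,W,P,H=wrist('w2')
o=get_obs();print(o['ee_pos'])
bl=(H[:,0]>100)&(H[:,0]<128)&(H[:,1]>110)
q=P[bl&box(P,.5,.63,.24,.33,.135,.155)];print(len(q));print(rect(q) if len(q) else 0)"
```

```text
(array([0.57117372, 0.28086547, 0.168     ]), array([ 2.25453344, -2.18784902,  0.        ]))
[0.57122059 0.28061581 0.16746436] [ 2.25392841e+00 -2.18749992e+00 -4.49651284e-04]
[0.57192213 0.28095972 0.16876039]
1899
(array([580.5, 296.6]), array([58.6, 18.4]), 89.7)
```

Emit:
move_arm:
  grip_force: 45
  steps:
    - {"dx":0,"dy":0,"dz":0,"rx":0,"ry":0,"rz":0,"hand":1}
    - {"dx":0,"dy":0,"dz":0,"rx":0,"ry":0,"rz":0,"hand":1}
    - {"dx":0,"dy":0,"dz":0,"rx":0,"ry":0,"rz":0,"hand":1}
    - {"dx":0,"dy":0,"dz":0,"rx":0,"ry":0,"rz":0,"hand":1}
    - {"dx":0,"dy":0,"dz":0,"rx":0,"ry":0,"rz":0,"hand":1}
    - {"dx":0,"dy":0,"dz":0,"rx":0,"ry":0,"rz":0,"hand":1}

```text
clock: 3.6
ee_pos: [0.5713, 0.2808, 0.1678]
tcp_rot: [-2.254, 2.188, -0.0]
contact_force: [-0.0, 0.4, -0.1]
finger_gap: 0.0421
```

Emit:
move_arm:
  steps:
    - {"dx":0,"dy":0,"dz":0,"rx":0,"ry":0,"rz":0,"hand":1}
    - {"dx":0,"dy":0,"dz":0,"rx":0,"ry":0,"rz":0,"hand":1}
    - {"dx":0,"dy":0,"dz":0,"rx":0,"ry":0,"rz":0,"hand":1}
    - {"dx":0,"dy":0,"dz":0,"rx":0,"ry":0,"rz":0,"hand":1}

```text
clock: 4.0
ee_pos: [0.5713, 0.2806, 0.1676]
tcp_rot: [2.254, -2.188, 0.0]
contact_force: [-0.1, -0.4, -0.5]
finger_gap: 0.0234
```

Emit:
move_arm:
  steps:
    - {"dx":0,"dy":0,"dz":-0.6,"rx":0,"ry":0,"rz":0,"hand":1}
    - {"dx":0,"dy":0,"dz":-1.3,"rx":0,"ry":0,"rz":0,"hand":1}
    - {"dx":0,"dy":0,"dz":-1.3,"rx":0,"ry":0,"rz":0,"hand":1}
    - {"dx":0,"dy":2,"dz":-1.3,"rx":0,"ry":0,"rz":0,"hand":1}
    - {"dx":0,"dy":5,"dz":-1.3,"rx":0,"ry":0,"rz":0,"hand":1}
    - {"dx":0,"dy":8,"dz":-1.3,"rx":0,"ry":0,"rz":0,"hand":1}
    - {"dx":0,"dy":11,"dz":-3,"rx":0,"ry":0,"rz":0,"hand":1}
    - {"dx":0,"dy":13,"dz":-7,"rx":0,"ry":0,"rz":0,"hand":1}
    - {"dx":0,"dy":13,"dz":-11,"rx":0,"ry":0,"rz":0,"hand":1}
    - {"dx":0,"dy":13,"dz":-11,"rx":0,"ry":0,"rz":0,"hand":1}

```text
clock: 5.0
ee_pos: [0.4438, 0.2787, 0.2849]
tcp_rot: [-2.246, 2.178, -0.006]
contact_force: [0.4, 0.7, -0.2]
finger_gap: 0.0236
```

```bash
sed -i 's/,-.7)\]/,-.7),(0,13,-11,0)]/' c.py; python3 - <<'E'
from w import *
from c import cmd
p,d,W,P,H=wrist("w3")
q=P[box(P,.4,.56,-.05,.16,.1,.16)&(H[:,1]<80)];print("bail",len(q),rect(q))
t=q[q[:,2]>.136];print("eye",len(t),t.mean(0),np.percentile(t[:,1],[2,98]))
for n in("scene","side"):
    f=np.load(n+"0.npz");W=cloud(f["p"],f["d"],f);Q=W[np.isfinite(W).all(-1)];q=Q[box(Q,.44,.53,-.03,.125,.12,.16)];e=q[q[:,2]>.137]
    s=np.polyfit(q[:,1]-.05,q[:,0],1);print(n,len(q),"yaw",-np.degrees(np.arctan(s[0])),"x at .05",s[1],"eye",e.mean(0),np.percentile(e[:,1],[2,98]))
print(cmd(),get_obs()["ee_pos"])
E
```

```text
bail 828 (array([489.7,  93.2]), array([59.8,  6. ]), 82.5)
eye 158 [0.48650433 0.06964914 0.14059731] [0.06441901 0.07419934]
scene 79 yaw -7.480565108504921 x at .05 0.4821554001722853 eye [0.48287595 0.05222899 0.14197458] [0.03457012 0.06923484]
side 52 yaw -7.7336789288642676 x at .05 0.4823724294269276 eye [0.48357342 0.05785966 0.14195827] [0.03838291 0.07236197]
(array([0.44123229, 0.2769635 , 0.278     ]), array([ 2.25453344, -2.18784902,  0.        ])) [0.44294686 0.27802781 0.28193543]
```

View pics/w3.png

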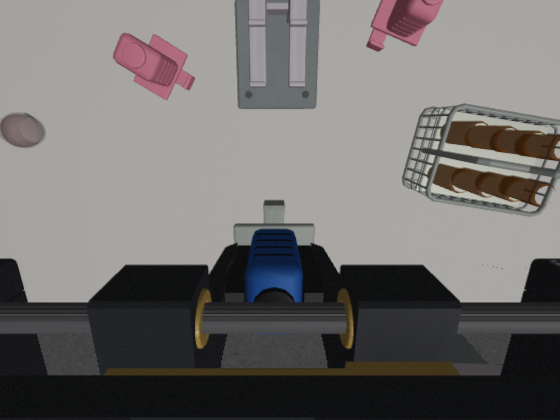

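The hook is held square in the gripper, with its tip forward at (275,210). The basket's bail is in view at (490,165), and three views agree on the eye at about (0.483, 0.053), yaw -7.5°.

```bash
python3 - <<'E'
from c import *
goto([.4136,.0622,.278],-97.5,cmd())
E
```

```text
d cm [21.38  3.41 -0.  ] r deg [-0.    0.    9.22]
```

Emit:
move_arm:
  steps:
    - {"dx":4,"dy":3.4,"dz":0,"rx":0,"ry":0,"rz":2,"hand":1}
    - {"dx":8,"dy":3.4,"dz":0,"rx":0,"ry":0,"rz":4,"hand":1}
    - {"dx":12,"dy":3.4,"dz":0,"rx":0,"ry":0,"rz":6,"hand":1}
    - {"dx":16,"dy":3.4,"dz":0,"rx":0,"ry":0,"rz":8,"hand":1}
    - {"dx":19,"dy":3.4,"dz":0,"rx":0,"ry":0,"rz":9.2,"hand":1}
    - {"dx":21,"dy":3.4,"dz":0.5,"rx":0,"ry":0,"rz":9.2,"hand":1}
    - {"dx":21.4,"dy":3.4,"dz":1.5,"rx":0,"ry":0,"rz":9.2,"hand":1}
    - {"dx":21.4,"dy":3.4,"dz":2.3,"rx":0,"ry":0,"rz":9.2,"hand":1}
    - {"dx":21.4,"dy":3.4,"dz":2.3,"rx":0,"ry":0,"rz":9.2,"hand":1}
    - {"dx":21.4,"dy":3.4,"dz":2.3,"rx":0,"ry":0,"rz":9.2,"hand":1}

```text
clock: 6.05
ee_pos: [0.4134, 0.0627, 0.2538]
tcp_rot: [2.072, -2.36, -0.002]
contact_force: [0.2, 0.2, -0.4]
finger_gap: 0.024
```

```bash
sed -i 's/,(0,13,-11,0)\]/,(0,13,-11,0),(21.4,3.4,2.3,9.2)]/' c.py; python3 - <<'E'
from w import *
from c import cmd
I=[]
for n in ("scene","wrist"):
    m=camera_model(n);p,d=read_camera(n);W=cloud(p,d,m)
    if n=="scene":
        P=W[np.isfinite(W).all(-1)];H=hsv(p)[np.isfinite(W).all(-1)]
        q=P[box(P,.38,.45,.02,.1,.1,.16)];print("hook strip",len(q),np.percentile(q,[2,50,98],axis=0).round(3).tolist())
        u=(np.array(m["R"])@np.array([.45,.057,.15])+m["t"]);u=u/u[2];x=int(u[0]*m["fx"]+m["cx"]);y=int(u[1]*m["fy"]+m["cy"])
        print(x,y);p=p[y-60:y+60,x-50:x+50]
    I.append(cv2.resize(p,(400,480 if n=="scene" else 300),interpolation=cv2.INTER_CUBIC))
    if n=="wrist": 
        P=W[np.isfinite(W).all(-1)];t=P[box(P,.46,.51,.0,.12,.136,.15)];print("eye",len(t),t.mean(0).round(4),np.percentile(t,[2,98],axis=0).round(4))
I[1]=cv2.copyMakeBorder(I[1],0,180,0,0,cv2.BORDER_CONSTANT)
cv2.imwrite("pics/a1.png",np.hstack(I)[:,:,::-1]);print(cmd(),get_obs()["ee_pos"])
E
```

```text
hook strip 79 [[0.398, 0.053, 0.111], [0.403, 0.065, 0.123], [0.424, 0.072, 0.155]]
302 218
eye 627 [0.4844 0.0527 0.1427] [[0.4802 0.0326 0.1368]
 [0.4888 0.0725 0.1451]]
(array([0.41367085, 0.0620394 , 0.255     ]), array([ 2.07180818, -2.36161285,  0.        ])) [0.41393998 0.06274294 0.2547635 ]
```

View pics/a1.png

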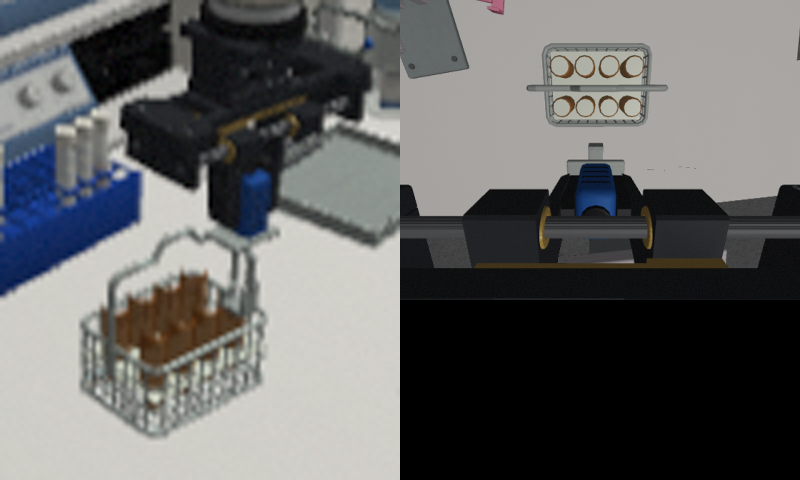

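Hook lines up with the bail's middle (wrist tile: tip at (595,150), eye at (597,88)), and the eye measures (0.484, 0.053). Going in under the eye.

Emit:
move_arm:
  steps:
    - {"dx":0,"dy":-2,"dz":0,"rx":0,"ry":0,"rz":0,"hand":1}
    - {"dx":0,"dy":-4,"dz":0,"rx":0,"ry":0,"rz":0,"hand":1}
    - {"dx":0,"dy":-5.5,"dz":0,"rx":0,"ry":0,"rz":0,"hand":1}
    - {"dx":0,"dy":-6.5,"dz":0,"rx":0,"ry":0,"rz":0,"hand":1}
    - {"dx":0,"dy":-7.1,"dz":0,"rx":0,"ry":0,"rz":0,"hand":1}
    - {"dx":0,"dy":-7.1,"dz":0,"rx":0,"ry":0,"rz":0,"hand":1}
    - {"dx":0,"dy":-7.1,"dz":-1,"rx":0,"ry":0,"rz":0,"hand":1}
    - {"dx":0,"dy":-7.1,"dz":-1.7,"rx":0,"ry":0,"rz":0,"hand":1}
    - {"dx":0,"dy":-7.1,"dz":-1.7,"rx":0,"ry":0,"rz":0,"hand":1}

```text
clock: 7.05
ee_pos: [0.4848, 0.0528, 0.2737]
tcp_rot: [-2.07, 2.36, -0.003]
contact_force: [0.0, 0.2, -1.5]
finger_gap: 0.0235
```

```bash
sed -i 's/,9.2)\]/,9.2),(0,-7.1,-1.7,0)]/' c.py; python3 - <<'E'
from w import *
from c import cmd
p,d,W,P,H=wrist("w4")
t=P[box(P,.44,.53,.0,.12,.134,.15)];print("eye",len(t),t.mean(0).round(4),np.percentile(t,[2,98],axis=0).round(4))
q=P[box(P,.47,.53,.04,.066,.115,.16)];print(np.histogram(q[:,0],bins=12))
print(cmd()[0],get_obs()["ee_pos"])
m=camera_model("scene");p,d=read_camera("scene")
u=(np.array(m["R"])@np.array([.485,.053,.15])+m["t"]);u=u/u[2];x=int(u[0]*m["fx"]+m["cx"]);y=int(u[1]*m["fy"]+m["cy"])
cv2.imwrite("pics/a2.png",cv2.resize(p[y-45:y+45,x-50:x+50,::-1],(800,600),interpolation=cv2.INTER_CUBIC))
E
```

```text
eye 666 [0.4898 0.0521 0.1408] [[0.4819 0.0319 0.1342]
 [0.4993 0.0729 0.1459]]
(array([ 25,  55, 100,  85,  44,  30,   6,   1,  24,  37,  82,  66]), array([0.48301562, 0.48442364, 0.48583166, 0.48723969, 0.48864771,
       0.49005573, 0.49146376, 0.49287178, 0.4942798 , 0.49568783,
       0.49709585, 0.49850388, 0.4999119 ]))
[0.48406667 0.05279661 0.272     ] [0.48449541 0.05275976 0.27306068]
```

View pics/a2.png

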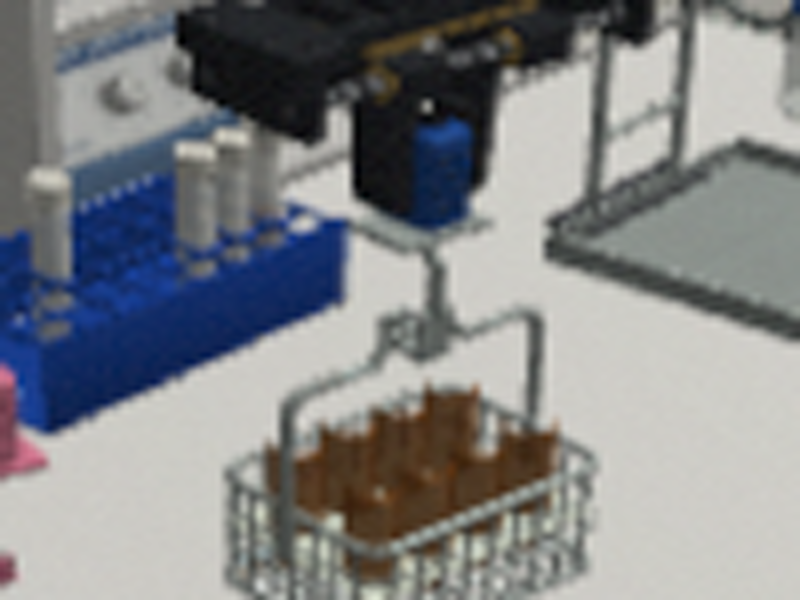

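The crop shows the hook's U enclosing the eye at (425,330). The wrist depth puts the wire at x≈0.486, behind the tip plate at 0.497. Lifting.

Emit:
move_arm:
  steps:
    - {"dx":0,"dy":0,"dz":-0.5,"rx":0,"ry":0,"rz":0,"hand":1}
    - {"dx":0,"dy":0,"dz":-0.9,"rx":0,"ry":0,"rz":0,"hand":1}
    - {"dx":0,"dy":0,"dz":-1.5,"rx":0,"ry":0,"rz":0,"hand":1}
    - {"dx":0,"dy":0,"dz":-2.5,"rx":0,"ry":0,"rz":0,"hand":1}
    - {"dx":0,"dy":0,"dz":-4,"rx":0,"ry":0,"rz":0,"hand":1}
    - {"dx":0,"dy":0,"dz":-5.5,"rx":0,"ry":0,"rz":0,"hand":1}
    - {"dx":0,"dy":0,"dz":-7,"rx":0,"ry":0,"rz":0,"hand":1}
    - {"dx":0,"dy":0,"dz":-8.5,"rx":0,"ry":0,"rz":0,"hand":1}
    - {"dx":0,"dy":0,"dz":-9.1,"rx":0,"ry":0,"rz":0,"hand":1}
    - {"dx":0,"dy":0,"dz":-9.1,"rx":0,"ry":0,"rz":0,"hand":1}

```text
clock: 8.15
ee_pos: [0.4848, 0.0527, 0.3645]
tcp_rot: [-2.07, 2.36, -0.003]
contact_force: [0.6, -0.2, -4.2]
finger_gap: 0.0239
```

```bash
sed -i 's/,-1.7,0)\]/,-1.7,0),(0,0,-9.1,0)]/' c.py; python3 - <<'E'
from w import *
from c import cmd
print(cmd()[0],get_obs()["ee_pos"],get_obs()["contact_force"])
p,d,W,P,H=wrist("w5")
t=P[box(P,.44,.53,-.03,.14,.195,.24)&(H[:,1]<80)];s=np.polyfit(t[:,1]-.0528,t[:,0],1);print("bail",len(t),rect(t),s)
# stand estimate: dips
c=np.array([.5625,-.3285]);
print("stand from views")
for n in("scene","side"):
    f=np.load(n+"0.npz");W=cloud(f["p"],f["d"],f);Q=W[np.isfinite(W).all(-1)]
    q=Q[box(Q,.45,.66,-.44,-.21,.015,.022)];print(len(q),rect(q))
goto([.48,-.33,.363],-89,cmd())
E
```

```text
[0.48406667 0.05279661 0.363     ] [0.48484186 0.0527381  0.36448357] [ 0.55055296 -0.22228687 -4.22079818]
bail 1605 (array([490. ,  52.4]), array([138.7,  18.5]), 83.7) [0.1294244  0.48871256]
stand from views
132 (array([ 569.1, -332.7]), array([170.2, 186. ]), 1.5)
71 (array([ 566.9, -323.8]), array([170.9, 189.7]), 1.6)
d cm [38.01 -4.58 -0.  ] r deg [-0.    0.   -8.48]
```

Basket is off the bench: force -4.2 N against about 4.6 N expected, bail at the hook. Now swinging over to the stand, gently.

Emit:
move_arm:
  steps:
    - {"dx":0.7,"dy":0,"dz":0,"rx":0,"ry":0,"rz":0,"hand":1}
    - {"dx":2,"dy":0,"dz":0,"rx":0,"ry":0,"rz":0,"hand":1}
    - {"dx":4,"dy":0,"dz":0,"rx":0,"ry":0,"rz":-0.5,"hand":1}
    - {"dx":6.5,"dy":-0.2,"dz":0,"rx":0,"ry":0,"rz":-1,"hand":1}
    - {"dx":9,"dy":-0.5,"dz":0,"rx":0,"ry":0,"rz":-1.7,"hand":1}
    - {"dx":11.5,"dy":-0.8,"dz":0,"rx":0,"ry":0,"rz":-2.4,"hand":1}
    - {"dx":14,"dy":-1.1,"dz":0,"rx":0,"ry":0,"rz":-3.1,"hand":1}
    - {"dx":16.5,"dy":-1.4,"dz":0,"rx":0,"ry":0,"rz":-3.8,"hand":1}
    - {"dx":19,"dy":-1.7,"dz":0,"rx":0,"ry":0,"rz":-4.5,"hand":1}
    - {"dx":21.5,"dy":-2,"dz":0,"rx":0,"ry":0,"rz":-5,"hand":1}

```text
clock: 9.2
ee_pos: [0.475, -0.165, 0.3618]
tcp_rot: [2.172, -2.269, -0.002]
contact_force: [0.2, 0.1, -4.0]
finger_gap: 0.024
```

```bash
sed -i 's/,(0,0,-9.1,0)\]/,(0,0,-9.1,0),(21.5,-2,0,-5)]/' c.py; python3 - <<'E'
from c import *
print(cmd()[0]);goto([.455,-.33,.363],-88.3,cmd())
E
```

```text
[ 0.47590775 -0.16297742  0.363     ]
d cm [16.78  1.37  0.  ] r deg [ 0.   -0.   -4.18]
```

Emit:
move_arm:
  steps:
    - {"dx":2.5,"dy":0.2,"dz":0,"rx":0,"ry":0,"rz":-0.6,"hand":1}
    - {"dx":5,"dy":0.4,"dz":0,"rx":0,"ry":0,"rz":-1.2,"hand":1}
    - {"dx":7.5,"dy":0.6,"dz":0,"rx":0,"ry":0,"rz":-1.9,"hand":1}
    - {"dx":10,"dy":0.8,"dz":0,"rx":0,"ry":0,"rz":-2.6,"hand":1}
    - {"dx":12.3,"dy":1,"dz":0,"rx":0,"ry":0,"rz":-3.3,"hand":1}
    - {"dx":14.2,"dy":1.2,"dz":0,"rx":0,"ry":0,"rz":-3.8,"hand":1}
    - {"dx":15.7,"dy":1.3,"dz":0,"rx":0,"ry":0,"rz":-4.2,"hand":1}
    - {"dx":16.6,"dy":1.4,"dz":0,"rx":0,"ry":0,"rz":-4.2,"hand":1}
    - {"dx":16.8,"dy":1.4,"dz":0,"rx":0,"ry":0,"rz":-4.2,"hand":1}
    - {"dx":16.8,"dy":1.4,"dz":0,"rx":0,"ry":0,"rz":-4.2,"hand":1}

```text
clock: 10.2
ee_pos: [0.4543, -0.3305, 0.3622]
tcp_rot: [-2.253, 2.189, 0.002]
contact_force: [-0.0, 0.3, -4.8]
finger_gap: 0.0236
```

```bash
sed -i 's/,(21.5,-2,0,-5)\]/,(21.5,-2,0,-5),(16.8,1.4,0,-4.2)]/' c.py; python3 - <<'E'
from w import *
from c import cmd
print(cmd()[0],get_obs()["ee_pos"])
p,d,W,P,H=wrist("w6")
g=H[:,1]<80
q=P[box(P,.41,.51,-.42,-.24,.2,.235)&g];s=np.polyfit(q[:,1]+.33,q[:,0],1);print("bail",len(q),rect(q),s,q[:,2].max())
e=q[q[:,2]>.218];print(" eye",len(e),e.mean(0).round(4),np.percentile(e,[2,98],axis=0).round(4).tolist())
for y0,y1 in((-.39,-.35),(-.31,-.27)):
    q=P[box(P,.53,.66,y0,y1,.16,.19)];s=np.polyfit(q[:,0]-.565,q[:,1],1);print("prong",len(q),s,np.percentile(q[:,0],[1,99]),np.percentile(q[:,1],[2,98]))
    h=[(x,q[abs(q[:,0]-x)<.003][:,2].max().round(4) if (abs(q[:,0]-x)<.003).any() else None) for x in np.arange(.54,.62,.006).round(3)];print(h)
b=(H[:,0]>100)&(H[:,0]<128)&(H[:,1]>100)&box(P,.5,.6,-.4,-.25,.15,.2)
for y0,y1 in((-.4,-.34),(-.32,-.25)):
    q=P[b&(P[:,1]>y0)&(P[:,1]<y1)];print("tip",len(q),q.mean(0) if len(q) else 0)
E
```

```text
[ 0.4546514  -0.33021428  0.363     ] [ 0.45432197 -0.33048933  0.36224524]
bail 1532 (array([ 459.1, -330.2]), array([ 18.4, 138.4]), 3.4) [-0.02923791  0.45761381] 0.23497479493374374
 eye 742 [ 0.4592 -0.3302  0.227 ] [[0.4505, -0.351, 0.2196], [0.468, -0.3098, 0.2343]]
prong 1012 [ 0.03301302 -0.36851943] [0.54210686 0.61920511] [-0.37250671 -0.36375144]
[(np.float64(0.54), np.float64(0.1829)), (np.float64(0.546), np.float64(0.185)), (np.float64(0.552), np.float64(0.1823)), (np.float64(0.558), np.float64(0.1727)), (np.float64(0.564), np.float64(0.1693)), (np.float64(0.57), np.float64(0.1693)), (np.float64(0.576), np.float64(0.1706)), (np.float64(0.582), np.float64(0.1742)), (np.float64(0.588), np.float64(0.1735)), (np.float64(0.594), np.float64(0.1735)), (np.float64(0.6), np.float64(0.1735)), (np.float64(0.606), np.float64(0.1738)), (np.float64(0.612), np.float64(0.1733)), (np.float64(0.618), np.float64(0.1739))]
prong 1017 [ 0.03834785 -0.29349576] [0.53981293 0.61739418] [-0.29734869 -0.28829799]
[(np.float64(0.54), np.float64(0.1849)), (np.float64(0.546), np.float64(0.1842)), (np.float64(0.552), np.float64(0.1757)), (np.float64(0.558), np.float64(0.1701)), (np.float64(0.564), np.float64(0.1694)), (np.float64(0.57), np.float64(0.1699)), (np.float64(0.576), np.float64(0.1723)), (np.float64(0.582), np.float64(0.1739)), (np.float64(0.588), np.float64(0.1737)), (np.float64(0.594), np.float64(0.1739)), (np.float64(0.6), np.float64(0.1743)), (np.float64(0.606), np.float64(0.1736)), (np.float64(0.612), np.float64(0.1737)), (np.float64(0.618), np.float64(0.1733))]
tip 103 [ 0.54556433 -0.36948945  0.18180896]
tip 104 [ 0.54279336 -0.29452406  0.18174719]
```

View pics/w6.png

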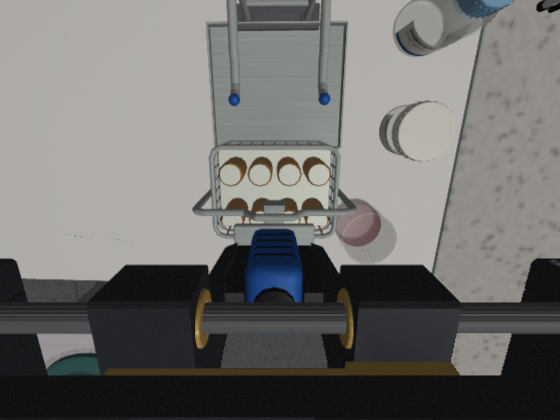

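The stand is seen from above: prong tips at (234,99) and (324,98), the bail square to them, basket hanging level. Dips are at about (0.5655, -0.331), yaw 2°. The path in is clear.

Emit:
move_arm:
  steps:
    - {"dx":0.1,"dy":-1,"dz":0,"rx":0,"ry":0,"rz":-0.3,"hand":1}
    - {"dx":0.1,"dy":-2.5,"dz":0,"rx":0,"ry":0,"rz":-0.3,"hand":1}
    - {"dx":0.1,"dy":-4.5,"dz":0,"rx":0,"ry":0,"rz":-0.3,"hand":1}
    - {"dx":0.2,"dy":-6.5,"dz":0,"rx":0,"ry":0,"rz":-0.3,"hand":1}
    - {"dx":0.3,"dy":-8.5,"dz":0,"rx":0,"ry":0,"rz":-0.3,"hand":1}
    - {"dx":0.4,"dy":-10,"dz":0,"rx":0,"ry":0,"rz":-0.3,"hand":1}
    - {"dx":0.4,"dy":-10.7,"dz":0,"rx":0,"ry":0,"rz":-0.3,"hand":1}
    - {"dx":0.4,"dy":-10.9,"dz":0,"rx":0,"ry":0,"rz":-0.3,"hand":1}
    - {"dx":0.4,"dy":-10.9,"dz":0,"rx":0,"ry":0,"rz":-0.3,"hand":1}
    - {"dx":0.4,"dy":-10.9,"dz":1,"rx":0,"ry":0,"rz":-0.3,"hand":1}

```text
clock: 11.25
ee_pos: [0.5643, -0.3316, 0.3545]
tcp_rot: [-2.259, 2.182, -0.007]
contact_force: [-1.0, -0.7, -3.3]
finger_gap: 0.0236
```

```bash
sed -i 's/,(16.8,1.4,0,-4.2)\]/,(16.8,1.4,0,-4.2),(.4,-10.9,1,-.3)]/' c.py; python3 - <<'E'
from w import *
from c import cmd
print(cmd()[0],get_obs()["ee_pos"])
p,d,W,P,H=wrist("w7")
q=P[box(P,.53,.61,-.42,-.24,.189,.235)&(H[:,1]<80)]
for y0,y1 in((-.41,-.355),(-.305,-.25)):
    s=q[(q[:,1]>y0)&(q[:,1]<y1)];print("shoulder",len(s),np.median(s,0).round(4))
e=q[abs(q[:,1]+.331)<.065];print(np.percentile(q,[1,99],axis=0).round(4).tolist())
E
```

```text
[ 0.56372235 -0.33094082  0.353     ] [ 0.56434809 -0.33158076  0.35454415]
shoulder 379 [ 0.5641 -0.3766  0.2076]
shoulder 339 [ 0.5564 -0.2843  0.2087]
[[0.5517, -0.3971, 0.2001], [0.5783, -0.2664, 0.2266]]
```

Emit:
move_arm:
  steps:
    - {"dx":0,"dy":-0.2,"dz":0,"rx":0,"ry":0,"rz":1,"hand":1}
    - {"dx":0,"dy":-0.3,"dz":0,"rx":0,"ry":0,"rz":2,"hand":1}
    - {"dx":0,"dy":-0.3,"dz":0,"rx":0,"ry":0,"rz":2,"hand":1}
    - {"dx":0,"dy":-0.3,"dz":0,"rx":0,"ry":0,"rz":2,"hand":1}
    - {"dx":0,"dy":-0.3,"dz":0,"rx":0,"ry":0,"rz":2,"hand":1}
    - {"dx":0,"dy":-0.3,"dz":0,"rx":0,"ry":0,"rz":2,"hand":1}
    - {"dx":0,"dy":-0.3,"dz":0,"rx":0,"ry":0,"rz":2,"hand":1}
    - {"dx":0,"dy":-0.3,"dz":0,"rx":0,"ry":0,"rz":2,"hand":1}

```text
clock: 12.1
ee_pos: [0.567, -0.331, 0.3528]
tcp_rot: [-2.222, 2.221, -0.001]
contact_force: [0.5, -0.6, -4.9]
finger_gap: 0.0236
```

```bash
sed -i 's/,(.4,-10.9,1,-.3)\]/,(.4,-10.9,1,-.3),(0,-.3,0,2)]/' c.py; python3 - <<'E'
from w import *
from c import cmd
print(cmd()[0],get_obs()["ee_pos"])
p,d,W,P,H=wrist("w8")
q=P[box(P,.53,.61,-.42,-.24,.189,.235)&(H[:,1]<80)]
for y0,y1 in((-.41,-.355),(-.305,-.25)):
    s=q[(q[:,1]>y0)&(q[:,1]<y1)];print("shoulder",len(s),np.median(s,0).round(4))
E
```

```text
[ 0.56672048 -0.33083508  0.353     ] [ 0.56699357 -0.3309867   0.35281322]
shoulder 400 [ 0.5702 -0.3784  0.2054]
shoulder 405 [ 0.5698 -0.2839  0.2056]
```

Emit:
move_arm:
  steps:
    - {"dx":0,"dy":0.2,"dz":0,"rx":0,"ry":0,"rz":-1,"hand":1}
    - {"dx":0,"dy":0.4,"dz":0,"rx":0,"ry":0,"rz":-1.5,"hand":1}
    - {"dx":0,"dy":0.4,"dz":0.5,"rx":0,"ry":0,"rz":-1.5,"hand":1}
    - {"dx":0,"dy":0.4,"dz":1.2,"rx":0,"ry":0,"rz":-1.5,"hand":1}
    - {"dx":0,"dy":0.4,"dz":1.9,"rx":0,"ry":0,"rz":-1.5,"hand":1}
    - {"dx":0,"dy":0.4,"dz":2.5,"rx":0,"ry":0,"rz":-1.5,"hand":1}
    - {"dx":0,"dy":0.4,"dz":3.0,"rx":0,"ry":0,"rz":-1.5,"hand":1}
    - {"dx":0,"dy":0.4,"dz":3.5,"rx":0,"ry":0,"rz":-1.5,"hand":1}
    - {"dx":0,"dy":0.4,"dz":4.0,"rx":0,"ry":0,"rz":-1.5,"hand":1}
    - {"dx":0,"dy":0.4,"dz":4.0,"rx":0,"ry":0,"rz":-1.5,"hand":1}

```text
clock: 13.15
ee_pos: [0.5628, -0.3309, 0.3124]
tcp_rot: [2.251, -2.192, -0.0]
contact_force: [0.1, 0.3, -0.8]
finger_gap: 0.0234
```

```bash
sed -i 's/,(0,-.3,0,2)\]/,(0,-.3,0,2),(0,.4,4,-1.5)]/' c.py; python3 - <<'E'
from w import *
from c import cmd
print(cmd()[0],get_obs()["ee_pos"])
p,d,W,P,H=wrist("w9")
q=P[box(P,.53,.61,-.42,-.24,.165,.235)&(H[:,1]<80)]
for y0,y1 in((-.396,-.38),(-.28,-.265)):
    s=q[(q[:,1]>y0)&(q[:,1]<y1)];print("shoulder",len(s),np.median(s,0).round(4))
e=q[(abs(q[:,1]+.331)<.02)&(q[:,2]<.195)];print("eye",len(e),np.histogram(e[:,0],bins=10),np.median(e,0))
m=camera_model("scene");p,d=read_camera("scene")
u=(np.array(m["R"])@np.array([.565,-.331,.17])+m["t"]);u=u/u[2];x=int(u[0]*m["fx"]+m["cx"]);y=int(u[1]*m["fy"]+m["cy"])
cv2.imwrite("pics/a3.png",cv2.resize(p[y-45:y+45,x-50:x+50,::-1],(800,600),interpolation=cv2.INTER_CUBIC))
E
```

```text
[ 0.56272048 -0.33083647  0.313     ] [ 0.56276009 -0.33093761  0.31240546]
shoulder 141 [ 0.5662 -0.3877  0.1728]
shoulder 130 [ 0.5625 -0.2727  0.1725]
eye 703 (array([ 14, 110, 160, 169,  41,   0,   0,  37,  39, 133]), array([0.56163578, 0.56314653, 0.56465728, 0.56616802, 0.56767877,
       0.56918952, 0.57070027, 0.57221102, 0.57372177, 0.57523252,
       0.57674327])) [ 0.56670308 -0.3306585   0.18378109]
```

View pics/a3.png

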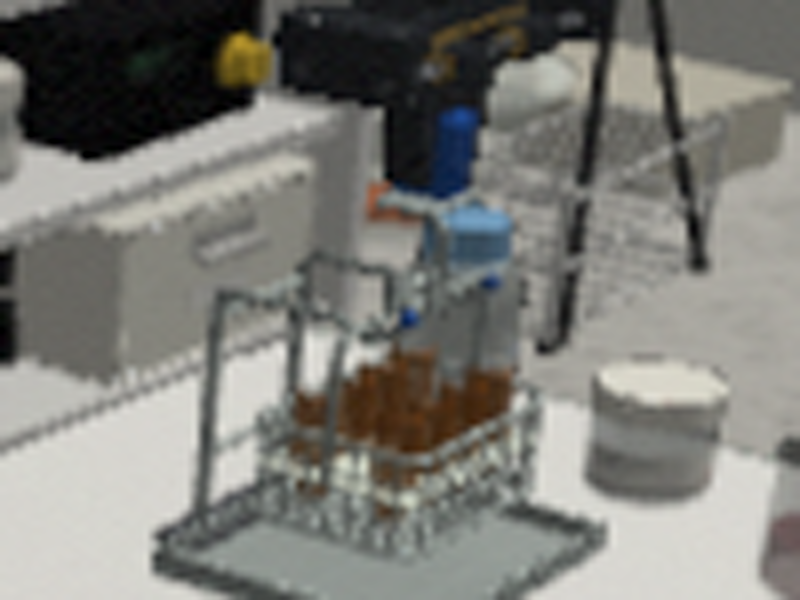

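The basket hangs on both prongs (bail in the dips, left and right of crop (400,310)), the shoulders are level, and the wrist force is down to the hook's weight. Lowering the hook clear and backing out.

Emit:
move_arm:
  steps:
    - {"dx":0,"dy":0,"dz":0.6,"rx":0,"ry":0,"rz":0,"hand":1}
    - {"dx":0,"dy":0,"dz":1.1,"rx":0,"ry":0,"rz":0,"hand":1}
    - {"dx":0,"dy":0,"dz":1.4,"rx":0,"ry":0,"rz":0,"hand":1}
    - {"dx":0,"dy":0,"dz":1.4,"rx":0,"ry":0,"rz":0,"hand":1}
    - {"dx":0,"dy":1,"dz":1.4,"rx":0,"ry":0,"rz":0,"hand":1}
    - {"dx":0,"dy":2.5,"dz":1.4,"rx":0,"ry":0,"rz":0,"hand":1}
    - {"dx":0,"dy":4.5,"dz":1.4,"rx":0,"ry":0,"rz":0,"hand":1}
    - {"dx":0,"dy":7,"dz":1.4,"rx":0,"ry":0,"rz":0,"hand":1}
    - {"dx":0,"dy":10,"dz":1.4,"rx":0,"ry":0,"rz":0,"hand":1}
    - {"dx":0,"dy":12,"dz":1.4,"rx":0,"ry":0,"rz":0,"hand":1}

```text
clock: 14.25
ee_pos: [0.4401, -0.3339, 0.2989]
tcp_rot: [2.25, -2.192, -0.001]
contact_force: [0.2, 0.2, -0.9]
finger_gap: 0.0238
```

```bash
sed -i 's/,(0,.4,4,-1.5)\]/,(0,.4,4,-1.5),(0,12,1.4,0)]/' c.py; python3 - <<'E'
from w import *
from c import cmd
print(cmd()[0],get_obs()["ee_pos"])
p,d,W,P,H=wrist("w10")
q=P[box(P,.53,.61,-.42,-.24,.165,.2)&(H[:,1]<80)]
for y0,y1 in((-.396,-.38),(-.28,-.265)):
    s=q[(q[:,1]>y0)&(q[:,1]<y1)];print("shoulder",len(s),np.median(s,0).round(4))
e=q[(abs(q[:,1]+.331)<.02)&(q[:,2]<.195)];print("eye",len(e),np.median(e,0))
goto([.441,.277,.299],-88.3,cmd())
E
```

```text
[ 0.44276271 -0.33401958  0.299     ] [ 0.44011282 -0.33391949  0.2988727 ]
shoulder 269 [ 0.5643 -0.3878  0.1727]
shoulder 250 [ 0.5607 -0.2729  0.1725]
eye 809 [ 0.56365054 -0.33085066  0.18591483]
d cm [-61.09  -1.44   0.  ] r deg [-0.    0.   -0.18]
```

Basket stays hung: eye at (0.564, -0.331), both shoulders level at 173 mm. Carrying the hook back.

Emit:
move_arm:
  steps:
    - {"dx":-1.5,"dy":-0.3,"dz":0,"rx":0,"ry":0,"rz":0,"hand":1}
    - {"dx":-5,"dy":-0.5,"dz":0,"rx":0,"ry":0,"rz":0,"hand":1}
    - {"dx":-9,"dy":-0.7,"dz":0,"rx":0,"ry":0,"rz":0,"hand":1}
    - {"dx":-13.5,"dy":-0.9,"dz":0,"rx":0,"ry":0,"rz":0,"hand":1}
    - {"dx":-18,"dy":-1,"dz":0,"rx":0,"ry":0,"rz":0,"hand":1}
    - {"dx":-22.5,"dy":-1,"dz":0,"rx":0,"ry":0,"rz":0,"hand":1}
    - {"dx":-27,"dy":-1,"dz":0,"rx":0,"ry":0,"rz":0,"hand":1}
    - {"dx":-31.5,"dy":-1.2,"dz":0,"rx":0,"ry":0,"rz":0,"hand":1}
    - {"dx":-36,"dy":-1.3,"dz":0,"rx":0,"ry":0,"rz":0,"hand":1}
    - {"dx":-40,"dy":-1.4,"dz":0,"rx":0,"ry":0,"rz":0,"hand":1}

```text
clock: 15.3
ee_pos: [0.4457, 0.069, 0.2993]
tcp_rot: [-2.25, 2.19, -0.001]
contact_force: [0.4, -0.2, -0.8]
finger_gap: 0.0238
```

Emit:
move_arm:
  steps:
    - {"dx":-4,"dy":0,"dz":0,"rx":0,"ry":0,"rz":0,"hand":1}
    - {"dx":-8,"dy":0,"dz":0,"rx":0,"ry":0,"rz":0,"hand":1}
    - {"dx":-12,"dy":0,"dz":0,"rx":0,"ry":0,"rz":0,"hand":1}
    - {"dx":-16,"dy":0,"dz":0,"rx":0,"ry":0,"rz":0,"hand":1}
    - {"dx":-19,"dy":0,"dz":2,"rx":0,"ry":0,"rz":0,"hand":1}
    - {"dx":-21,"dy":0,"dz":5,"rx":0,"ry":0,"rz":0,"hand":1}
    - {"dx":-21,"dy":0,"dz":8,"rx":0,"ry":0,"rz":0,"hand":1}
    - {"dx":-21,"dy":0,"dz":8,"rx":0,"ry":0,"rz":0,"hand":1}

```text
clock: 16.1
ee_pos: [0.4372, 0.2759, 0.2143]
tcp_rot: [2.247, -2.184, -0.005]
contact_force: [-1.1, -0.2, -2.2]
finger_gap: 0.0239
```

```bash
sed -i 's/,(0,12,1.4,0)\]/,(0,12,1.4,0),(-40,-1.4,0,0),(-21,0,8,0)]/' c.py; python3 - <<'E'
from w import *
from c import *
import c
p=cmd();print(p,get_obs()["ee_pos"],get_obs()["tcp_rot"])
y=-88.48
print("in front:");goto([.4412,.2770,.154],y,p)
print("seat:");goto([.57117,.28087,.154],y,p)
pp,d,W,P,H=wrist("w11")
q=P[box(P,.45,.68,.2,.36,.006,.013)];print("foot",len(q),rect(q))
q=P[box(P,.5,.62,.25,.31,.08,.1)];print("arms",len(q),rect(q),[np.median(q[(q[:,1]>a)&(q[:,1]<b)],0).round(4) for a,b in((.25,.277),(.284,.31))])
E
```

```text
(array([0.44057699, 0.27613714, 0.219     ]), array([ 2.2507115 , -2.19178059,  0.        ])) [0.43721955 0.27593768 0.21432073] [ 2.24681896 -2.18360963 -0.00456255]
in front:
d cm [-0.08 -0.06  6.5 ] r deg [-0.  0. -0.]
seat:
d cm [ -0.13 -13.07   6.5 ] r deg [-0.  0. -0.]
foot 6762 (array([568.6, 281.1]), array([71.9, 90.1]), 1.6)
arms 2771 (array([563.5, 280.8]), array([33.8, 48.1]), 1.8) [array([0.564 , 0.2642, 0.0883]), array([0.5625, 0.2975, 0.0883])]
```

View pics/w11.png

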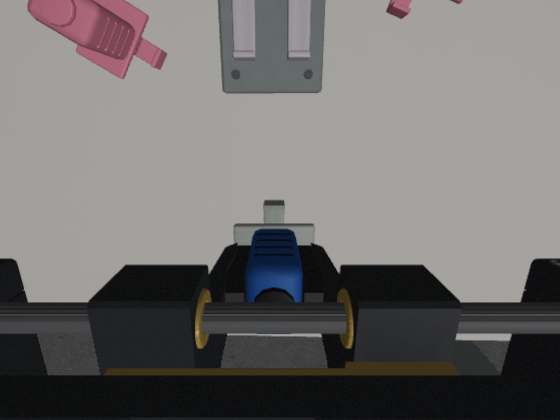

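Fork arms at (244,28) and (299,28) face the hook, which sits in the grip exactly as at pick-up (tip again at (275,210)). The arms' midline is at y=0.2809, matching the pick-up pose. Corrected heights: enter at TCP z 0.182 (dz 3.7) and seat at 0.168 (dz 5.1).

Emit:
move_arm:
  steps:
    - {"dx":-0.1,"dy":0,"dz":2.5,"rx":0,"ry":0,"rz":0,"hand":1}
    - {"dx":-0.1,"dy":0,"dz":3.7,"rx":0,"ry":0,"rz":0,"hand":1}
    - {"dx":-0.1,"dy":-1,"dz":3.7,"rx":0,"ry":0,"rz":0,"hand":1}
    - {"dx":-0.1,"dy":-3,"dz":3.7,"rx":0,"ry":0,"rz":0,"hand":1}
    - {"dx":-0.1,"dy":-5.5,"dz":3.7,"rx":0,"ry":0,"rz":0,"hand":1}
    - {"dx":-0.1,"dy":-8,"dz":3.7,"rx":0,"ry":0,"rz":0,"hand":1}
    - {"dx":-0.1,"dy":-10.5,"dz":3.7,"rx":0,"ry":0,"rz":0,"hand":1}
    - {"dx":-0.1,"dy":-12.3,"dz":3.7,"rx":0,"ry":0,"rz":0,"hand":1}
    - {"dx":-0.1,"dy":-13,"dz":3.7,"rx":0,"ry":0,"rz":0,"hand":1}
    - {"dx":-0.1,"dy":-13,"dz":3.7,"rx":0,"ry":0,"rz":0,"hand":1}

```text
clock: 17.15
ee_pos: [0.5723, 0.2803, 0.183]
tcp_rot: [-2.248, 2.192, -0.001]
contact_force: [0.7, 0.1, -1.0]
finger_gap: 0.0237
```

Emit:
move_arm:
  steps:
    - {"dx":0,"dy":0,"dz":0,"rx":0,"ry":0,"rz":0,"hand":1}
    - {"dx":0,"dy":0,"dz":0.6,"rx":0,"ry":0,"rz":0,"hand":1}
    - {"dx":0,"dy":0,"dz":1.0,"rx":0,"ry":0,"rz":0,"hand":1}
    - {"dx":0,"dy":0,"dz":1.3,"rx":0,"ry":0,"rz":0,"hand":1}
    - {"dx":0,"dy":0,"dz":1.4,"rx":0,"ry":0,"rz":0,"hand":1}
    - {"dx":0,"dy":0,"dz":1.4,"rx":0,"ry":0,"rz":0,"hand":1}

```text
clock: 17.75
ee_pos: [0.5704, 0.2806, 0.1676]
tcp_rot: [2.251, -2.192, -0.0]
contact_force: [0.4, 0.5, -0.9]
finger_gap: 0.0236
```

Emit:
move_arm:
  steps:
    - {"dx":0,"dy":0,"dz":0.1,"rx":0,"ry":0,"rz":0,"hand":1}
    - {"dx":0,"dy":0,"dz":0.1,"rx":0,"ry":0,"rz":0,"hand":0}
    - {"dx":0,"dy":0,"dz":0.1,"rx":0,"ry":0,"rz":0,"hand":0}
    - {"dx":0,"dy":0,"dz":0.1,"rx":0,"ry":0,"rz":0,"hand":0}
    - {"dx":0,"dy":0,"dz":0.1,"rx":0,"ry":0,"rz":0,"hand":0}
    - {"dx":0,"dy":0,"dz":0.1,"rx":0,"ry":0,"rz":0,"hand":0}
    - {"dx":0,"dy":0,"dz":0.1,"rx":0,"ry":0,"rz":0,"hand":0}
    - {"dx":0,"dy":0,"dz":0.1,"rx":0,"ry":0,"rz":0,"hand":0}
    - {"dx":0,"dy":0,"dz":0.1,"rx":0,"ry":0,"rz":0,"hand":0}
    - {"dx":0,"dy":0,"dz":0.1,"rx":0,"ry":0,"rz":0,"hand":0}

```text
clock: 18.75
ee_pos: [0.5706, 0.2805, 0.1667]
tcp_rot: [2.251, -2.192, -0.0]
contact_force: [0.0, -0.3, -0.0]
finger_gap: 0.0878
```

Released and open. Up, then back to a viewing height.

Emit:
move_arm:
  steps:
    - {"dx":0,"dy":0,"dz":-2,"rx":0,"ry":0,"rz":0,"hand":0}
    - {"dx":0,"dy":0,"dz":-6,"rx":0,"ry":0,"rz":0,"hand":0}
    - {"dx":0,"dy":0,"dz":-10,"rx":0,"ry":0,"rz":0,"hand":0}
    - {"dx":0,"dy":1,"dz":-14,"rx":0,"ry":0,"rz":0,"hand":0}
    - {"dx":0,"dy":4,"dz":-16.3,"rx":0,"ry":0,"rz":0,"hand":0}
    - {"dx":0,"dy":7,"dz":-16.3,"rx":0,"ry":0,"rz":0,"hand":0}
    - {"dx":0,"dy":7,"dz":-16.3,"rx":0,"ry":0,"rz":0,"hand":0}
    - {"dx":0,"dy":7,"dz":-16.3,"rx":0,"ry":0,"rz":0,"hand":0}

```text
clock: 19.55
ee_pos: [0.5003, 0.2786, 0.33]
tcp_rot: [-2.251, 2.19, -0.001]
contact_force: [0.6, -0.7, 0.1]
finger_gap: 0.0883
```

```bash
python3 - <<'E'
from w import *
p,d,W,P,H=wrist("w12")
bl=(H[:,0]>100)&(H[:,0]<128)&(H[:,1]>110)
q=P[bl&box(P,.5,.63,.24,.33,.135,.16)];print("grip top",len(q),rect(q),q[:,2].mean())
q=P[~bl&box(P,.5,.6,.24,.33,.085,.097)];print("collar/arms",len(q),rect(q))
for n in("scene","side"):
    m=camera_model(n);p,d=read_camera(n);W=cloud(p,d,m);k=np.isfinite(W).all(-1);Q=W[k];h=hsv(p)[k]
    q=Q[box(Q,.53,.6,-.40,-.26,.172,.2)&(h[:,1]<80)];e=q[(abs(q[:,1]+.331)<.03)&(q[:,2]>.178)];print(n,"eye",len(e),e.mean(0).round(4),e[:,2].max())
    a=Q[(h[:,0]<20)&(h[:,1]>120)&(h[:,2]<170)&box(Q,.48,.66,-.45,-.2,.05,.16)];print(" amber",len(a),a.mean(0).round(3),np.percentile(a[:,2],[2,98]).round(3))
    f=np.load(n+"0.npz");df=np.abs(p.astype(int)-f["p"]).sum(-1)>120
    c,L,S,C=cv2.connectedComponentsWithStats(df.astype(np.uint8));print([(C[i].round().tolist(),int(S[i,4])) for i in range(1,c) if S[i,4]>25])
    if n=="scene": cv2.imwrite("pics/f.png",p[:,:,::-1])
E
```

```text
grip top 690 (array([570.6, 280.5]), array([32.6, 22.9]), 0.8) 0.14236510592816878
collar/arms 1135 (array([574.2, 281.4]), array([52.8, 48. ]), 1.6)
scene eye 13 [ 0.5608 -0.3304  0.1841] 0.18830945176927677
 amber 212 [ 0.553 -0.322  0.11 ] [0.087 0.125]
[([422.0, 105.0], 32079), ([535.0, 13.0], 190), ([556.0, 9.0], 33), ([557.0, 18.0], 26), ([311.0, 23.0], 31), ([552.0, 29.0], 83), ([467.0, 128.0], 779), ([231.0, 173.0], 2266), ([343.0, 185.0], 526), ([294.0, 243.0], 1292), ([486.0, 256.0], 326), ([479.0, 276.0], 318), ([449.0, 276.0], 69), ([516.0, 286.0], 181), ([505.0, 292.0], 291), ([456.0, 296.0], 82), ([492.0, 307.0], 379)]
side eye 8 [ 0.5616 -0.3276  0.1834] 0.1858550529144729
 amber 64 [ 0.55  -0.326  0.111] [0.091 0.124]
[([415.0, 35.0], 904), ([512.0, 58.0], 150), ([479.0, 54.0], 79), ([495.0, 69.0], 1338), ([339.0, 85.0], 3843), ([413.0, 64.0], 70), ([461.0, 78.0], 461), ([400.0, 160.0], 5358), ([246.0, 156.0], 2980), ([279.0, 94.0], 124), ([468.0, 151.0], 3964), ([259.0, 168.0], 26), ([322.0, 175.0], 310), ([292.0, 235.0], 1083), ([449.0, 236.0], 187), ([456.0, 253.0], 273), ([472.0, 253.0], 54), ([428.0, 251.0], 45), ([432.0, 265.0], 37), ([457.0, 270.0], 301)]
```

View pics/f.png

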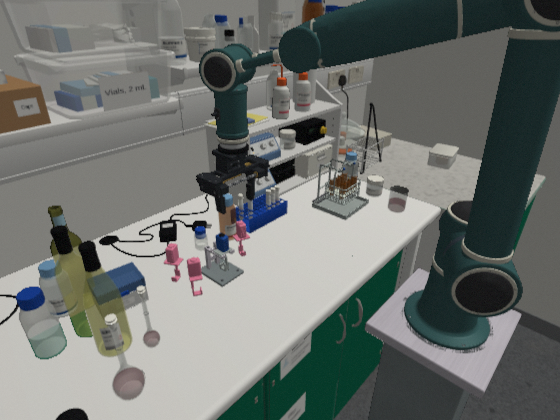

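The final picture shows the basket hanging on the stand at (343,187) and the blue hook in its rest at (222,242). The bystanders are in place, and the image differences are only the arm, the basket and its old place. Handing in.

```bash
python3 -c "
from bench import *
print(finish_job(),get_obs()['clock'])"
```

```text
the job is handed in; nothing more can be done
the job is handed in; nothing more can be done
```

The basket is hanging on both prongs of the drain stand, the blue lifting hook is back in its rest, and the job is handed in; `finish_job` gives no verdict. It took about 20 s of the 72 s allowed. I did not touch the pink look-alikes.

- **Basket:** from the wrist camera, both bail shoulders are level with their tops at 173 mm. The eye is at about (0.561–0.564, -0.331), against dips I measured at (0.5655, -0.331), so 2–5 mm off fore and aft where 13 mm is allowed. It sits square to the stand within about 1°.
- **Hook:** the top of the grip is at 142.4 mm (143 expected). It stands within about 1 mm of where it started, with nothing of the robot touching it.
- **Bystanders:** comparing the first and last scene images by eye and by pixel difference shows no change other than the arm and the basket. The spread-out difference around the arm hides a little of the background.
- **Disagreements:** the views differed by 2–4 mm on the eye's final position. The basket swung about 5 mm when I stopped over the prongs, so I waited for it to settle, measured again and corrected before lowering it.

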